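# Screw the lid home on the slanted serving crock

## Robot

A 6-joint arm with a two-finger parallel gripper is mounted at the origin on a cart in front of the work surface, level with it; the furniture and walls round the work are solid. World frame = base frame: x ahead of the robot, y to its left, z up, the work surface at z = 0. Lengths are in m, angles in rad, forces in N, time in s.
With the tool pointing down it reaches from about 0.35 to 0.775 m from the base axis. Payload 5.5 kg.
Tool frame: the origin (TCP) lies midway between the tips of the shut fingers; the grasp point (between the pads) lies 19 mm behind it; z points along the fingers, y is the line along which they close (so a half turn about z gives the same grasp; the last joint's range is limited). The gripper opens to 85 mm and grips with 20 to 120 N. Pads are 22 mm wide; open, the fingers measure 114 mm over their backs; the gripper's body (76 mm by 85 mm) begins 54 mm behind the grasp point. The pads swing forward as they close: fully open they stand 13 mm farther back than shut.
Start: joints at [0.994, 0.313, 0.046, 1.304, 0, 1.431], TCP at [0.243, 0.521, 0.204] pointing down, gripper open.
Joint ranges: [-2.76, 2.76], [-0.86, 1.69], [-1.03, 1.26], [-2.2, 2.34], [-1.47, 1.5], [-3.14, 3.14]. Speed limits (rad/s): [2.57, 2.57, 3.14, 3.14, 3.14, 3.14].

## Interface

Orientations are given as a unit quaternion [w, x, y, z].
In Python, from workcell import env gives the robot as it stands.
- The arm moves only by the tool move_arm, never from a script. Its argument "targets" is a list of rows, each a list of 3 entries, a list of its own where there are three numbers: the shift along the tool's x, y, z in mm, then the turn, a rotation vector about the tool's x, y, z in units of 10 degrees (1.0 is 10 degrees), then the closure, from -1 (fully open) to 1 (shut). In form: [[[dx, dy, dz], [ax, ay, az], gripper], ...]. A call has 1 to 5 rows; each row is the pose to reach, as a shift and turn from the pose commanded when the call began, along the tool's axes at that moment; what a row does not reach only later rows make up. A row lasts 1/8 s, in which the tool goes at most 62.5 mm and 10.7 degrees, less where a joint would pass 70% of its speed; a pose out of reach is approached as far as the arm can. A call with a gripper value outside its range is refused whole. The fingers move at their own pace and stop on an object; "squeeze" is the grip in N (left out, the last holds). Time passes only in rows, so rows that repeat a pose let the fingers close. It gives the time, the measured TCP pose, the force, the opening and the grip force at its end, in the units of the state.
- env.get_state(): the state, without advancing time (a new reading comes with each control period).
- env.read_camera(name): name is "scene" or "top" or "wrist"; returns a dict with "pixels" (480x640x3 uint8, red, green, blue), "fovy" (degrees; the focal length in pixels is half the picture's height over the tangent of half this angle, whatever the lens; pixels are square), "cx", "cy" (the principal point, pixels), "extrinsics" (4x4, takes a point from world to camera coordinates); the wrist camera has in their place "mount" (4x4, takes a point from camera to tool coordinates, whose origin is the TCP and whose axes are the flange's). Camera axes: x right, y up, looking along -z (the intrinsics and any distortion apply to the point x, -y, -z); pixel columns grow to the right and rows downward; lengths in m; the calibration is good to about 2 mm. A picture is of the moment at which its call begins: read the wrist's pose just before it. There is no depth.
- env.hand_in(): hands the job in; it is judged then, once.
Trained networks look in a picture, given as the dict that the camera call returned (one of the last four; its "shot" number tells which), for a name from the list of things; names that differ only in an ending like _2 or _b are one class to them, and where a whole thing is asked for, a point or a joint stands for the part that bears it (a point fixed in the world has none). Each returns a list of dicts, best first, with "confidence" (0 to 1); they miss things now and then, are a little off and sometimes report something else, mostly with a low value. They report only what shows in the picture. A call takes as long as a camera call.
- env.spot_in(thing, picture): "centre" ([x, y, z] in m, in world coordinates, good to about 4 mm: the middle of the surface that is visible of it).
- env.regions_of(thing, picture): "mask" (480x640 bool, what is visible of it).
- env.landmark_of(thing, picture): "centre" ([x, y, z] in m, in world coordinates, good to about 4 mm: a listed point, or the origin of a listed thing).
The state is a dict: "clock": time; "joint_pos": joint angles; "qvel": joint speeds; "tau": joint torques, N m; "tcp_pos": TCP position; "orientation": TCP orientation; "wrist_force": force on the tool from outside, world axes, zero at the start; "ft_torque": the same for the moment, N m; "finger_gap": finger opening in m; "grip_force": force on a finger pad.
Only numpy, scipy, OpenCV 4.12 (cv2) and the standard library are available. Lean on these libraries where they do the work, as an engineer would, in place of code of your own. Each camera call takes 0.05 s, during which the arm holds its last target. There are 200 camera calls.

## Task

Pick up the round steel lid by its wooden bar and put it on the open crock that leans in the steel stand. Turn it back (anticlockwise) until it drops into the thread, then screw it forward (clockwise) until it is fully home, and let go. Leave the honey jar, the price card and the small cheese that stand round about where they are.

Things in the scene. Friction and masses are not known exactly. Their poses are not given: they have to be found in the camera images.
- lid: Loose round steel screw lid, 81 mm across, skirt 26 mm high (3.5 mm wall, 22 mm deep inside), 0.13 to 0.25 kg, lying right way up on the counter. Origin: centre of the skirt's lower edge; z: up along its axis; x: along the bar on top. Inside the lower edge four round lugs, 6 mm thick, at +x, +y, -x, -y, reach in to 30 mm from the axis.
- lid_bar (a point): Point on the lid's axis, 46 mm above the lid's origin, inside the upright wooden bar by which it is held. The bar stands on the lid's top: 60 mm long (x), 14 mm thick (y), from 26 to 59 mm above the lid's origin. Axes as the lid's.
- collar: Slanted fixed steel sleeve that clamps the white crock (94 mm wide, 112 mm long, neck 54 mm), which does not turn. Origin: on the crock's axis at its mouth, in the plane of the thread's ridge tops, 2 mm below the rim. z: out of the mouth along the axis, 30 degrees from vertical, leaning to the stand's front. With lugs riding on the ridge tops the lid's origin lies here.
- thread_start (a point): On the crock's axis, 12 mm below the collar's origin: the lid's origin lies here once its lugs have dropped into the thread's four gaps (26 degrees wide; a lug takes 11), a quarter turn apart. WHERE ROUND THE NECK they lie differs from run to run, is not measured and must be felt. Ridges are 69 mm across, the lid 74 mm inside: 2 mm of play each side.
- thread_ribs (a point): On the axis, 4 mm above the collar's origin: top of four upright ribs, 8 degrees wide, one at the clockwise end of each ridge; a lid set down with its lugs on them sits this high. On top of the ridges, clockwise turning is blocked by the ribs; anticlockwise turning (seen from above the mouth) meets a gap within 80 degrees and past the gap is blocked by a rib.
- thread_home (a point): On the axis, 17 mm below the collar's origin: the lid's origin when fully home. From the gaps, clockwise turning runs the lugs under the ridges and down a ramp, 5 mm in 52 degrees, until they stop against the ribs 55 to 72 degrees after the drop. Keep a light push (3 to 6 N) on the lid while turning; the lugs have 2 mm of play along the axis.
- stand: Steel base plate of the crock's stand, 150 x 130 mm, 12 mm thick, fixed to the counter. Origin: on the counter, 10 mm in front of the plate's centre; -x is the front, to which the crock leans.
- honey_jar: Bystander: closed honey jar with a grey lid, 71 mm wide, 110 mm high; origin under its centre.
- price_stand: Bystander: small dark price card on a weighted foot, 75 mm wide, 106 mm high; origin under the foot.
- crottin: Bystander: small white drum cheese, 63 mm wide, 72 mm high; origin under its centre.

How it is judged:
On the way:
1. the lid has dropped into the start of the thread, square on the neck (z of lid in the frame of collar between -0.0145 and -0.009 m and angle between the z axis of lid and the z axis of collar, either way round below 0.12 rad and distance between lid and thread_start below 0.008 m), for 0.1 s.
At the end, for the whole second after the job is handed in: The lid is screwed home: its origin at least 15.3 mm below the collar's origin along the crock's axis (-17 mm is fully home), within 6 mm of the axis each way, its axis within 4 degrees of the crock's; it is at rest and released, and the bystanders have not been shoved more than 30 mm (z of lid in the frame of collar between -0.021 and -0.0153 m and x of lid in the frame of collar between -0.006 and 0.006 m and y of lid in the frame of collar between -0.006 and 0.006 m and angle between the z axis of lid and the z axis of collar, either way round below 0.07 rad and linear speed of lid below 0.01 m/s); the robot touches nothing.
It fails at once if a bystander is shoved more than 30 mm or tipped over (distance of any of honey_jar, price_stand, crottin from where it was at the start of the episode above 0.03 m or angle between any of honey_jar, price_stand, crottin's own z axis and vertical above 0.5 rad).
It also fails if it takes over 64 s, if anything falls off the work surface, if the arm or the gripper's body presses on something with over 40 N, if the wrist force passes 120 N, or if a joint passes its speed limit or range.

## Working session

There is one attempt and no reset: what is moved stays moved. The work goes in short steps, Python scripts to look and compute and a tool call to move; the robot and the scene stay as the last step left them, time stands still between calls to the robot, and variables do not carry over. Pictures are saved under pics/ and viewed, at most 10 in all, crops included, and the job is handed in when it is done.

Besides the shell and the picture viewer there is one more tool, called after "Request:" by a JSON object that holds its "api" and its "payload". move_arm: Moves the arm, as the interface text tells. Its arguments: {"type":"object","properties":{"targets":{"type":"array","items":{"type":"array"}},"squeeze":{"type":"number"}},"required":["targets"]}

```bash
ls; mkdir -p pics; cat > look.py <<'E'
import numpy as np, cv2
from workcell import env
E
python3 - <<'E'
from look import *
s=env.get_state(); print({k:np.round(v,3).tolist() for k,v in s.items()})
ps=[]
for c in ["scene","top"]:
    p=env.read_camera(c); ps.append(p['pixels'])
    print(c,p['fovy'],p['cx'],p['cy'],p.get('shot'),[k for k in p])
    for t in ["lid","lid_bar","collar","thread_start","thread_home","stand","honey_jar","price_stand","crottin"]:
        r=env.landmark_of(t,p); print(t,[(np.round(d['centre'],3).tolist(),round(d['confidence'],2)) for d in r[:2]])
    cv2.imwrite(f'pics/{c}0.png',p['pixels'][:,:,::-1])
E
```

```text
pics
{'clock': 0.0, 'joint_pos': [0.994, 0.314, 0.045, 1.304, -0.0, 1.431], 'qvel': [-0.0, 0.0, 0.0, -0.001, -0.001, -0.001], 'tau': [-0.002, -48.064, 29.853, 0.02, -0.0, -0.0], 'tcp_pos': [0.243, 0.521, 0.203], 'orientation': [-0.0, 0.217, 0.976, -0.001], 'wrist_force': [-0.533, -0.257, -0.057], 'ft_torque': [0.03, 0.001, -0.04], 'grip_force': 0.0, 'finger_gap': 0.085}
scene 43.33596085328716 306.9008918641734 235.81404723672063 1 ['pixels', 'fovy', 'cx', 'cy', 'extrinsics', 'shot']
lid [([0.47, 0.304, -0.0], 0.8)]
lid_bar [([0.472, 0.302, 0.047], 0.55)]
collar [([0.679, 0.142, 0.141], 0.98)]
thread_start [([0.682, 0.142, 0.131], 0.59)]
thread_home [([0.689, 0.144, 0.125], 0.8)]
stand [([0.695, 0.15, -0.001], 0.88)]
honey_jar [([0.568, 0.469, 0.0], 0.74)]
price_stand [([0.82, 0.069, -0.003], 0.81)]
crottin [([0.46, 0.1, 0.003], 0.68)]
top 57.47195375471502 320.994405586664 238.96351126274638 2 ['pixels', 'fovy', 'cx', 'cy', 'extrinsics', 'shot']
lid [([0.474, 0.304, -0.003], 0.98)]
lid_bar [([0.473, 0.304, 0.049], 0.8)]
collar [([0.681, 0.141, 0.14], 0.68)]
thread_start [([0.682, 0.143, 0.129], 0.83)]
thread_home [([0.688, 0.145, 0.124], 0.61), ([0.696, 0.149, 0.001], 0.6)]
stand [([0.695, 0.149, 0.005], 0.56)]
honey_jar [([0.571, 0.472, -0.004], 0.56)]
price_stand [([0.821, 0.065, -0.004], 0.67)]
crottin [([0.464, 0.102, -0.001], 0.65)]
```

View pics/scene0.png

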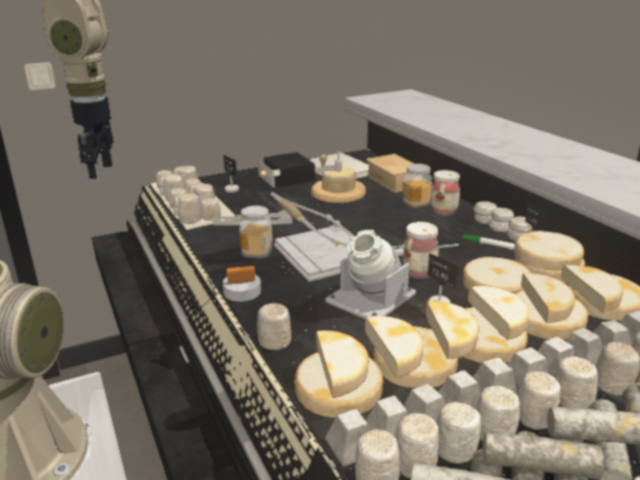

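View pics/top0.png

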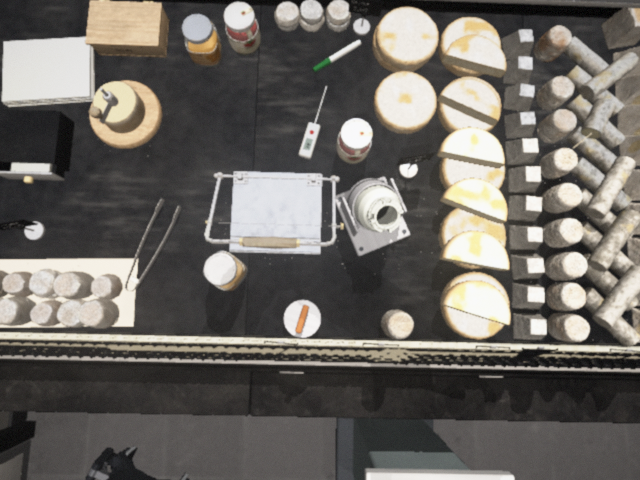

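The top view shows the lid at about (302,318), with its bar roughly along world x. The crock mouth is near (385,215), leaning toward the robot and slightly right. Next I'll work out the bar and stand yaw, then the move to above the lid.

```bash
cat > look.py <<'E'
import numpy as np, cv2
from scipy.spatial.transform import Rotation as Ro
from workcell import env
def rot(q): return Ro.from_quat([q[1],q[2],q[3],q[0]])
def tool(zdir,xhint):
    z=np.array(zdir,float); z/=np.linalg.norm(z); x=np.array(xhint,float); x-=z*(x@z); x/=np.linalg.norm(x)
    return Ro.from_matrix(np.c_[x,np.cross(z,x),z])
def delta(p,R):
    s=env.get_state(); R0=rot(s['orientation'])
    print('shift mm',np.round(1000*R0.inv().apply(np.array(p)-s['tcp_pos']),1).tolist(),'turn',np.round((R0.inv()*R).as_rotvec()*18/np.pi,2).tolist())
def cam(p,s=None):
    "K, and world pose of camera (R,t) in CV axes"
    h=p['pixels'].shape[0]; f=h/2/np.tan(np.radians(p['fovy'])/2)
    if 'extrinsics' in p: M=np.linalg.inv(p['extrinsics'])
    else:
        T=np.eye(4); T[:3,:3]=rot(s['orientation']).as_matrix(); T[:3,3]=s['tcp_pos']; M=T@p['mount']
    return f,p['cx'],p['cy'],M[:3,:3]@np.diag([1,-1,-1]),M[:3,3]
def onplane(p,uv,z,s=None):
    f,cx,cy,R,t=cam(p,s); uv=np.atleast_2d(uv)
    d=np.c_[(uv-[cx,cy])/f,np.ones(len(uv))]@R.T
    return t+d*((z-t[2])/d[:,2])[:,None]
E
python3 - <<'E'
from look import *
p=env.read_camera("top")
for t,z in [("lid_bar",.059),("lid",.03),("stand",.012)]:
    for r in env.regions_of(t,p)[:1]:
        ys,xs=np.nonzero(r['mask']); w=onplane(p,np.c_[xs,ys],z)[:,:2]
        rect=cv2.minAreaRect((w*1000).astype(np.float32)); print(t,r['confidence'],len(xs),rect)
p2=env.read_camera("wrist"); print(p2['mount'].round(3).tolist(),p2['fovy'])
delta([.42,.304,.2],tool([0,0,-1],[-.976,.217,0]))
E
```

```text
lid_bar 0.76 1145 ((470.9943542480469, 304.765625), (76.1603775024414, 77.36631774902344), 1.4372358322143555)
lid 0.69 1104 ((470.9131774902344, 306.4715270996094), (76.44108581542969, 77.62474822998047), 1.4373832941055298)
stand 0.87 3977 ((712.694580078125, 150.250244140625), (160.2920684814453, 145.76553344726562), 23.81410026550293)
[[-0.002, 0.948, 0.318, 0.081], [1.0, 0.001, 0.001, 0.001], [0.0, 0.318, -0.948, -0.169], [0.0, 0.0, 0.0, 1.0]] 65.92304171127384
shift mm [-252.0, -121.9, 3.7] turn [0.0, 0.0, -1.25]
```

Request:
{"api": "move_arm", "payload": {"targets": [[[-50,-24,0],[0,0,-0.3],-1],[[-105,-50,0],[0,0,-0.6],-1],[[-160,-76,0],[0,0,-0.9],-1],[[-210,-102,2],[0,0,-1.25],-1],[[-252,-122,4],[0,0,-1.25],-1]]}}

```text
clock: 1.88
tcp_pos: [0.4212, 0.3021, 0.1999]
orientation: [0.0, 0.109, 0.994, 0.0]
wrist_force: [0.2, 0.7, 0.6]
finger_gap: 0.0853
grip_force: 0.0
```

Request:
{"api": "move_arm", "payload": {"targets": [[[0,0,0],[0,0,0],-1],[[0,0,0],[0,0,0],-1]]}}

```text
clock: 2.12
tcp_pos: [0.4199, 0.304, 0.1997]
orientation: [-0.0, 0.109, 0.994, 0.0]
wrist_force: [0.2, -0.3, -0.4]
finger_gap: 0.0855
grip_force: 0.0
```

```bash
python3 - <<'E'
from look import *
s=env.get_state(); print(s['clock'],s['tcp_pos'],s['orientation'],s['wrist_force'],s['ft_torque'])
p=env.read_camera("wrist"); cv2.imwrite('pics/w1.png',p['pixels'][:,:,::-1])
for t in ["lid","lid_bar","collar","thread_home"]:
    r=env.landmark_of(t,p); print(t,[(np.round(d['centre'],4).tolist(),round(d['confidence'],2)) for d in r[:2]])
E
```

```text
2.125 [0.41985592 0.30397535 0.19974283] [-1.80910514e-04  1.09432905e-01  9.93994152e-01  1.79995871e-04] [ 0.19328805 -0.28969961 -0.35638638] [-0.00720526  0.04408788  0.00224109]
lid [([0.4699, 0.3043, -0.0016], 0.79)]
lid_bar [([0.4682, 0.3097, 0.0475], 0.73)]
collar []
thread_home [([0.4718, 0.3061, -0.0024], 0.57)]
```

View pics/w1.png

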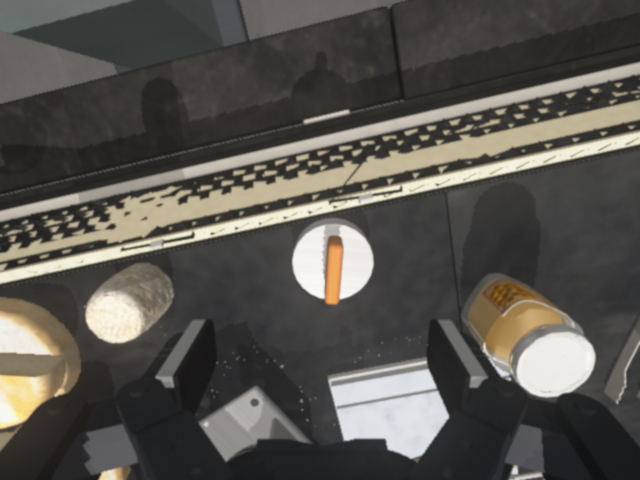

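The wrist view shows the lid at (333,262), with its orange bar running from (335,237) to (333,302). I'll segment the bar by colour.

```bash
python3 - <<'E'
from look import *
s=env.get_state()
p=env.read_camera("wrist"); hsv=cv2.cvtColor(p['pixels'],cv2.COLOR_RGB2HSV)
m=((hsv[...,0]<15)&(hsv[...,1]>140)&(hsv[...,2]>80)).astype(np.uint8); m[:200]=0;m[340:]=0;m[:,:280]=0;m[:,390:]=0
c=max(cv2.findContours(m,0,2)[0],key=cv2.contourArea)[:,0]; 
print(cv2.boundingRect(c))
# top face: bright orange
v=hsv[...,2][m>0]; print(np.percentile(v,[5,25,50,75,95]))
for z in (.0425,.059):
    w=onplane(p,c,z,s)[:,:2]; r=cv2.minAreaRect((w*1000).astype(np.float32)); print(z,r)
f,cx,cy,R,t=cam(p,s); print('cam',t)
# match projected bar box to mask, for refinement of x,y,yaw
from scipy.optimize import minimize
def mask(q):
    x,y,a=q[0]/1000,q[1]/1000,q[2]/100
    P=np.array([[sx*.03,sy*.007,z] for sx in(-1,1) for sy in(-1,1) for z in(.028,.059)])
    W=np.c_[P[:,0]*np.cos(a)-P[:,1]*np.sin(a)+x,P[:,0]*np.sin(a)+P[:,1]*np.cos(a)+y,P[:,2]]
    C=(W-t)@R; uv=C[:,:2]/C[:,2:]*f+[cx,cy]
    M=np.zeros((480*4,640*4),np.uint8); cv2.fillConvexPoly(M,cv2.convexHull(np.round((uv+.5)*4).astype(np.int32)),1); return cv2.resize(M.astype(np.float32),(640,480),interpolation=cv2.INTER_AREA)
best=min((minimize(lambda q:np.abs(mask(q)-m).sum(),[471,304,a0],method='Nelder-Mead',options=dict(initial_simplex=[[471,304,a0],[476,304,a0],[471,309,a0],[471,304,a0+15]])) for a0 in(-20,-5,10)),key=lambda r:r.fun)
print(best.x,best.fun,m.sum())
E
```

```text
(324, 244, 17, 61)
[164.85 196.25 219.   228.   232.15]
0.0425 ((476.0504150390625, 303.038818359375), (12.754706382751465, 62.06680679321289), 74.75634002685547)
0.059 ((469.1919860839844, 304.0231628417969), (12.11030387878418, 58.931095123291016), 74.7563705444336)
cam [0.34029939 0.322523   0.3690922 ]
[476.54162473 302.73001259 -21.55173042] 801.0625 318
```

```bash
python3 - <<'E'
from look import *
delta([.4697,.304,.030],tool([0,0,-1],[-.9651,.262,0]))
E
```

```text
shift mm [-49.3, 10.0, 169.8] turn [0.0, 0.0, 0.28]
```

Request:
{"api": "move_arm", "payload": {"targets": [[[-25,5,40],[0,0,0.28],-1],[[-49,10,90],[0,0,0.28],-1],[[-49.3,10,130],[0,0,0.28],-1],[[-49.3,10,160],[0,0,0.28],-1],[[-49.3,10,170],[0,0,0.28],-1]]}}

```text
clock: 3.05
tcp_pos: [0.4685, 0.3027, 0.0277]
orientation: [-0.002, 0.133, 0.991, -0.001]
wrist_force: [-0.1, 0.8, -0.3]
finger_gap: 0.0853
grip_force: 0.0
```

Request:
{"api": "move_arm", "payload": {"targets": [[[0,0,0],[0,0,0],-1],[[0,0,0],[0,0,0],1],[[0,0,0],[0,0,0],1],[[0,0,0],[0,0,0],1],[[0,0,0],[0,0,0],1]], "squeeze": 60}}

```text
clock: 3.68
tcp_pos: [0.4706, 0.3032, 0.0302]
orientation: [0.0, 0.133, 0.991, 0.0]
wrist_force: [-0.8, -0.6, -1.8]
finger_gap: 0.0129
grip_force: 24.6
```

Request:
{"api": "move_arm", "payload": {"targets": [[[0,0,0],[0,0,0],1],[[0,0,0],[0,0,0],1],[[0,0,0],[0,0,0],1],[[0,0,0],[0,0,0],1]]}}

```text
clock: 4.18
tcp_pos: [0.4706, 0.3033, 0.03]
orientation: [0.0, 0.133, 0.991, 0.0]
wrist_force: [-0.2, 1.9, 3.6]
finger_gap: 0.0101
grip_force: 59.1
```

Request:
{"api": "move_arm", "payload": {"targets": [[[0,0,-10],[0,0,0],1],[[0,0,-50],[0,0,0],1],[[0,0,-100],[0,0,0],1],[[0,0,-150],[0,0,0],1],[[0,0,-200],[0,0,0],1]]}}

```text
clock: 4.8
tcp_pos: [0.4696, 0.3023, 0.2312]
orientation: [-0.0, 0.133, 0.991, -0.001]
wrist_force: [0.6, 0.0, -1.3]
finger_gap: 0.0101
grip_force: 58.7
```

Request:
{"api": "move_arm", "payload": {"targets": [[[0,0,0],[0,0,0],1],[[0,0,0],[0,0,0],1],[[0,0,0],[0,0,0],1]]}}

```text
clock: 5.18
tcp_pos: [0.4692, 0.3023, 0.2277]
orientation: [-0.002, 0.133, 0.991, -0.001]
wrist_force: [-0.5, 0.1, -1.6]
finger_gap: 0.0098
grip_force: 58.7
```

```bash
python3 - <<'E'
from look import *
for i in range(3):
  for c in ["wrist","scene","top"]:
    s=env.get_state(); p=env.read_camera(c)
    if i==0 and c=="wrist": cv2.imwrite('pics/w2.png',p['pixels'][:,:,::-1])
    for t in ["lid","lid_bar","collar","thread_home","thread_start","thread_ribs","stand"]:
      r=env.landmark_of(t,p)
      if r:
        d=r[0]; w=d['centre']; l=1000*rot(s['orientation']).inv().apply(np.array(w)-s['tcp_pos'])
        print(c,t,np.round(w,4).tolist(),np.round(l,1).tolist() if 'lid' in t else '',round(d['confidence'],2))
print(s['clock'],s['tcp_pos'],s['wrist_force'],s['ft_torque'],s['finger_gap'])
E
```

```text
wrist lid_bar [0.4667, 0.3033, 0.2429] [2.7, 0.3, -15.2] 0.73
scene lid [0.4702, 0.306, 0.1979] [0.8, 3.0, 31.6] 0.81
scene lid_bar [0.4719, 0.3003, 0.245] [-2.3, -2.1, -15.5] 0.81
scene collar [0.6825, 0.1409, 0.1431]  0.58
scene thread_home [0.6863, 0.146, 0.1254]  0.83
scene thread_start [0.6807, 0.1428, 0.1322]  0.93
scene thread_ribs [0.6779, 0.1335, 0.1423]  0.94
scene stand [0.6973, 0.1491, 0.0024]  0.7
top collar [0.6791, 0.1381, 0.1417]  0.86
top thread_home [0.686, 0.1468, 0.1269]  0.67
top thread_start [0.6848, 0.1413, 0.1304]  0.77
top thread_ribs [0.6771, 0.14, 0.1442]  0.81
top stand [0.6958, 0.1486, 0.005]  0.88
wrist lid [0.4713, 0.3017, 0.2003] [-1.3, -1.0, 29.4] 0.64
wrist lid_bar [0.4712, 0.3069, 0.247] [0.2, 4.0, -17.3] 0.93
wrist collar [0.4697, 0.3033, 0.2003]  0.48
wrist thread_home [0.6843, 0.1456, 0.1231]  0.42
scene lid [0.4713, 0.3047, 0.1986] [-0.5, 1.9, 31.1] 0.81
scene lid_bar [0.4702, 0.3047, 0.2462] [0.6, 1.7, -16.5] 0.91
scene collar [0.6791, 0.1393, 0.1457]  0.62
scene thread_home [0.6871, 0.1431, 0.1249]  0.89
scene thread_start [0.6833, 0.1446, 0.1
[... 491 characters left out ...]
st thread_home [0.6846, 0.1452, 0.1244]  0.67
scene lid_bar [0.4693, 0.3013, 0.2441] [0.5, -1.9, -14.4] 0.84
scene collar [0.6832, 0.1413, 0.1417]  0.82
scene thread_home [0.6866, 0.144, 0.1274]  0.57
scene thread_start [0.6808, 0.1451, 0.1308]  0.59
scene thread_ribs [0.6767, 0.1337, 0.143]  0.92
scene stand [0.6924, 0.1482, 0.0019]  0.77
top collar [0.6807, 0.1394, 0.1394]  0.83
top thread_home [0.6851, 0.1444, 0.1268]  0.58
top thread_start [0.6818, 0.1442, 0.1335]  0.87
top thread_ribs [0.6774, 0.1398, 0.1447]  0.6
top stand [0.6938, 0.15, 0.0037]  0.69
8.375 [0.47030346 0.30296254 0.22971695] [-0.3162647  -0.02332648 -0.78731589] [ 0.01411304 -0.04885134  0.04829078] 0.00948443512928291
```

View pics/w2.png

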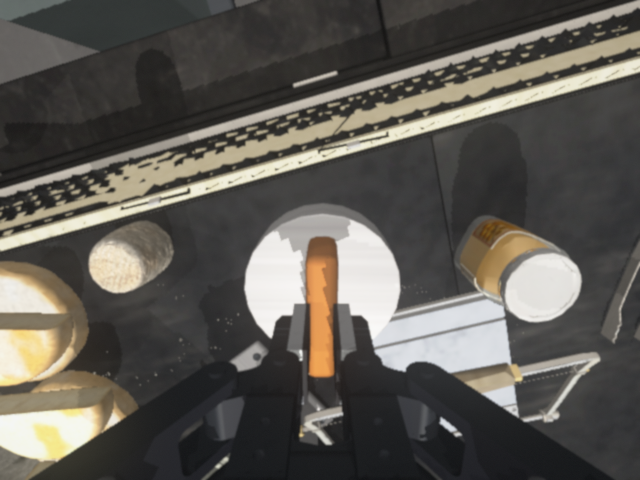

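The lid is held straight and centred in the fingers. Next I'll move beside the crock for a closer look at the mouth and stand.

```bash
python3 - <<'E'
from look import *
s=env.get_state();print(s['joint_pos'])
delta([.65,.275,.275],tool([0,0,-1],[-.94,-.34,0]))
E
```

```text
[4.28747772e-01 2.76975024e-01 5.98568702e-02 1.35357289e+00
 6.48167733e-05 6.96284856e-01]
shift mm [-180.7, 20.5, -45.3] turn [0.0, 0.0, -3.52]
```

Request:
{"api": "move_arm", "payload": {"targets": [[[-20,0,-30],[0,0,-0.7],1],[[-60,5,-45],[0,0,-1.4],1],[[-110,10,-45],[0,0,-2.2],1],[[-150,18,-45],[0,0,-2.9],1],[[-180,20,-45],[0,0,-3.5],1]]}}

```text
clock: 9.4
tcp_pos: [0.6508, 0.2743, 0.2739]
orientation: [-0.0, -0.172, 0.985, 0.0]
wrist_force: [0.5, 0.4, -1.7]
finger_gap: 0.0099
grip_force: 58.8
```

Request:
{"api": "move_arm", "payload": {"targets": [[[0,0,0],[0,0,0],1],[[0,0,0],[0,0,0],1],[[0,0,0],[0,0,0],1]]}}

```text
clock: 9.78
tcp_pos: [0.6483, 0.2751, 0.2754]
orientation: [0.0, -0.171, 0.985, 0.0]
wrist_force: [0.3, 0.1, -1.8]
finger_gap: 0.0097
grip_force: 58.8
```

```bash
python3 - <<'E'
from look import *
s=env.get_state(); print(s['joint_pos'])
p=env.read_camera("wrist"); np.save('w3.npy',p['pixels'])
f,cx,cy,R,t=cam(p,s); np.savez('w3cam.npz',f=f,cx=cx,cy=cy,R=R,t=t)
for t_ in ["collar","thread_home","thread_start","thread_ribs","stand"]:
  r=env.landmark_of(t_,p); print(t_,[(np.round(d['centre'],4).tolist(),round(d['confidence'],2)) for d in r[:1]])
cv2.imwrite('pics/w3.png',p['pixels'][:,:,::-1])
E
```

```text
[ 2.87413673e-01  6.04907142e-01  6.74762084e-01  1.64019538e+00
  1.80989307e-04 -5.62540766e-02]
collar [([0.6759, 0.1376, 0.1417], 0.77)]
thread_home [([0.6839, 0.1454, 0.1267], 0.62)]
thread_start [([0.6815, 0.1467, 0.1343], 0.76)]
thread_ribs [([0.6777, 0.1414, 0.1469], 0.96)]
stand [([0.6935, 0.1579, 0.0008], 0.65)]
```

View pics/w3.png

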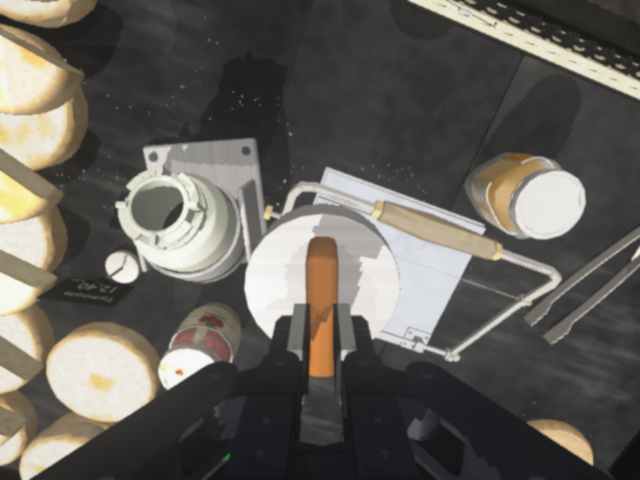

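The crock mouth shows at about (160,205), with the thread ribs as white tabs and the plate's front corners near (143,147) and (257,138). I'll enlarge this region.

```bash
python3 - <<'E'
from look import *
a=np.load('w3.npy')[120:290,100:280]
cv2.imwrite('pics/w3c.png',cv2.resize(a,None,fx=3.5,fy=3.5,interpolation=cv2.INTER_CUBIC)[:,:,::-1])
E
```

```text
(no output)
```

View pics/w3c.png

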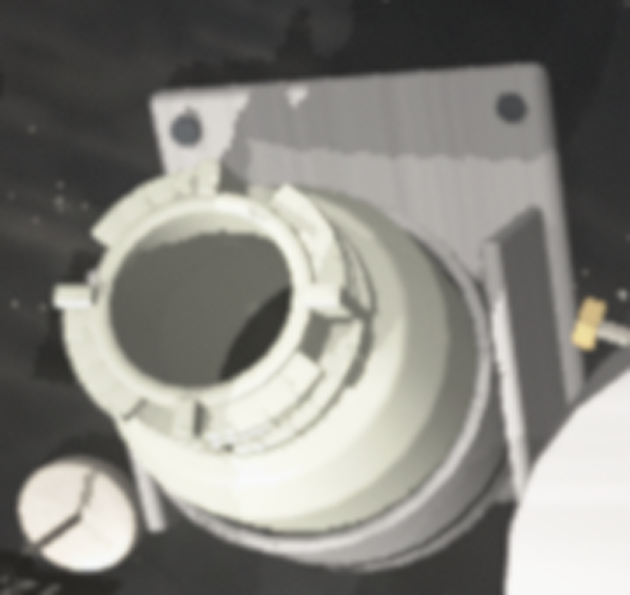

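```bash
cat >fit.py <<'E'
from look import *
k=np.load('w3cam.npz'); f,cx,cy,R,t=[k[n] for n in('f','cx','cy','R','t')]
P=lambda c:np.array(c)/3.5+[100,120]
def plane(uv,z):
    d=np.append((uv-[cx,cy])/f,1)@R.T; return t+d*(z-t[2])/d[2]
a,b=plane(P([152,98]),.012),plane(P([545,67]),.012); print('front corners',a,b,np.linalg.norm(a-b))
e=(b-a)[:2]; az=np.arctan2(-e[0],e[1]) ; az=np.degrees(az); print('normal az',az,az+180)
print('mid',(a+b)/2)
for z in (.141,.143,.145): print('rim centre',z,plane(P([200.5,298]),z).round(4))
def proj(W): C=(W-t)@R; return ((C[:,:2]/C[:,2:])*f+[cx,cy]-[100,120])*3.5
E
python3 - <<'E'
from fit import *
th=np.radians(201.5)
h=np.array([np.cos(th),np.sin(th),0]); z=.5*h+[0,0,3**.5/2]; x=np.cross([0,0,1.],z);x/=np.linalg.norm(x); y=np.cross(z,x)
im=cv2.imread('pics/w3c.png')
O=plane(P([200.5,298]),.1432)-.002*z; print(O)
for zz,r,c in((.002,.027,(0,0,255)),(0,.0345,(255,0,0)),(.004,.0345,(0,200,0))):
    W=np.array([O+zz*z+r*(np.cos(q)*x+np.sin(q)*y) for q in np.linspace(0,6.28,80)])
    cv2.polylines(im,[np.round(proj(W)).astype(np.int32)],True,c,1)
cv2.imwrite('pics/w3o.png',im)
E
```

```text
front corners [0.66419324 0.06708089 0.012     ] [0.61236667 0.18395895 0.012     ] 0.1278533284116382
normal az 23.913660369010216 203.91366036901022
mid [0.63827995 0.12551992 0.012     ]
rim centre 0.141 [0.6786 0.1406 0.141 ]
rim centre 0.143 [0.6779 0.1413 0.143 ]
rim centre 0.145 [0.6772 0.142  0.145 ]
[0.67878151 0.14171176 0.14146795]
```

View pics/w3o.png

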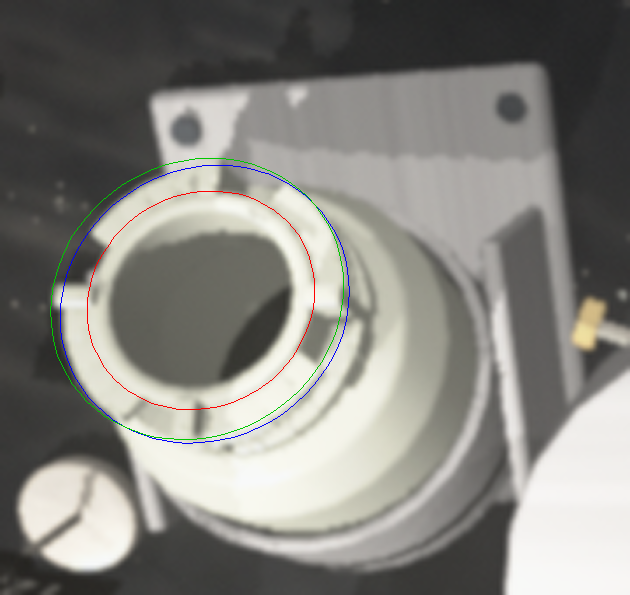

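```bash
cat >>look.py <<'E'
th=np.radians(203.5); H=np.array([np.cos(th),np.sin(th),0]); Z=.5*H+[0,0,3**.5/2]
X0=H*3**.5/2-[0,0,.5]; Y0=np.cross(Z,X0)   # angles anticlockwise from above the mouth, 0 = down-slope
O=np.array([.6785,.1412,.1413])
def pose(h,ang,off=(0,0),L=.030):
    "lid origin h m above collar, lid/tool x at ang deg"
    a=np.radians(ang); x=np.cos(a)*X0+np.sin(a)*Y0
    return O+(h+L)*Z+off[0]*X0+off[1]*Y0, tool(-Z,x)
def now(L=.030):
    s=env.get_state(); Rm=rot(s['orientation']).as_matrix(); o=np.array(s['tcp_pos'])+L*Rm[:,2]-O; x=Rm[:,0]
    F=np.c_[X0,Y0,Z]
    print('t %.2f lid in collar mm'%s['clock'],(1000*o@F).round(1).tolist(),'ang %.1f tilt %.1f'%(np.degrees(np.arctan2(x@Y0,x@X0)),np.degrees(np.arccos(-Rm[:,2]@Z))),'F',(np.array(s['wrist_force'])@F).round(1).tolist(),'T',(np.array(s['ft_torque'])@F).round(2).tolist(),'gap',round(s['finger_gap'],4),'q',np.round(s['joint_pos'],2).tolist())
E
python3 - <<'E'
from fit import *
import look
for c in ([75,297],[330,299],[207,178]):
    d=np.append((P(c)-[cx,cy])/f,1)@R.T; o=look.O+.004*Z; w=t+d*((o-t)@Z)/(d@Z)-o
    print(np.degrees(np.arctan2(w@Y0,w@X0)).round(1),np.linalg.norm(w))
now()
for a in (-45,):
  p,Q=pose(.06,a); print(p); delta(p,Q)
E
```

```text
front corners [0.66419324 0.06708089 0.012     ] [0.61236667 0.18395895 0.012     ] 0.1278533284116382
normal az 23.913660369010216 203.91366036901022
mid [0.63827995 0.12551992 0.012     ]
rim centre 0.141 [0.6786 0.1406 0.141 ]
rim centre 0.143 [0.6779 0.1413 0.143 ]
rim centre 0.145 [0.6772 0.142  0.145 ]
87.8 0.028594833701343428
-96.5 0.03230777056894096
-4.2 0.02884355500605064
t 10.07 lid in collar mm [-74.6, -134.4, 76.9] ang -4.4 tilt 30.0 F [0.3, -0.2, -1.9] T [0.06, 0.0, -0.0] gap 0.0098 q [0.29, 0.61, 0.68, 1.64, 0.0, -0.06]
[0.6372323  0.12325629 0.21924229]
shift mm [62.1, -138.8, 56.0] turn [-1.26, -2.79, 4.02]
```

```bash
python3 - <<'E'
from look import *
p,Q=pose(.04,-55); delta(p,Q)
E
```

```text
shift mm [52.1, -138.2, 73.3] turn [-1.52, -2.7, 5.0]
```

Request:
{"api": "move_arm", "payload": {"targets": [[[15,-35,5],[-0.25,-0.45,0.83],1],[[26,-69,15],[-0.51,-0.9,1.67],1],[[35,-100,25],[-0.76,-1.35,2.5],1],[[44,-120,40],[-1.0,-1.8,3.33],1],[[50,-135,60],[-1.27,-2.25,4.17],1]]}}

```text
clock: 10.7
tcp_pos: [0.6476, 0.1292, 0.2154]
orientation: [0.171, 0.195, 0.956, 0.139]
wrist_force: [0.6, -0.3, -2.0]
finger_gap: 0.0101
grip_force: 58.8
```

```bash
python3 - <<'E'
from look import *
now(); p,Q=pose(.03,-55); delta(p,Q)
E
```

```text
t 10.70 lid in collar mm [-6.0, -2.3, 50.9] ang -47.1 tilt 4.9 F [0.7, 0.5, -1.9] T [0.06, -0.58, -0.02] gap 0.0101 q [-0.03, 0.13, -0.27, 0.78, 0.21, 0.41]
shift mm [3.1, -6.3, 21.3] turn [-0.24, -0.42, 0.8]
```

Request:
{"api": "move_arm", "payload": {"targets": [[[2,-3,5],[-0.24,-0.4,0.8],1],[[3,-6,10],[-0.24,-0.42,0.8],1],[[3,-6,10],[-0.24,-0.42,0.8],1],[[3,-6,10],[-0.24,-0.42,0.8],1]]}}

```text
clock: 11.2
tcp_pos: [0.6486, 0.1289, 0.2045]
orientation: [0.199, 0.259, 0.931, 0.163]
wrist_force: [0.8, 0.0, -1.2]
finger_gap: 0.0094
grip_force: 58.8
```

```bash
python3 - <<'E'
from look import *
now(); p,Q=pose(.008,-55); delta(p,Q)
p=env.read_camera("wrist"); cv2.imwrite('pics/w4.png',p['pixels'][:,:,::-1])
E
```

```text
t 11.20 lid in collar mm [-3.4, -0.7, 40.9] ang -54.6 tilt 0.2 F [-0.1, 0.3, -1.4] T [0.02, -0.6, 0.01] gap 0.0094 q [-0.03, 0.08, -0.39, 0.62, 0.22, 0.56]
shift mm [1.4, -3.2, 32.9] turn [-0.01, -0.02, 0.04]
```

View pics/w4.png

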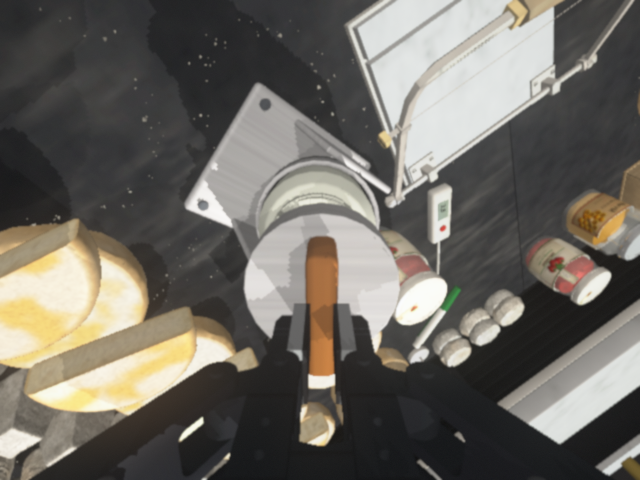

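Request:
{"api": "move_arm", "payload": {"targets": [[[1,-2,10],[0,0,0],1],[[1.4,-3.2,20],[0,0,0],1],[[1.4,-3.2,30],[0,0,0],1],[[1.4,-3.2,33],[0,0,0],1],[[1.4,-3.2,33],[0,0,0],1]]}}

```text
clock: 11.88
tcp_pos: [0.6592, 0.1335, 0.172]
orientation: [0.198, 0.26, 0.931, 0.163]
wrist_force: [-0.8, -0.3, -1.9]
finger_gap: 0.0101
grip_force: 58.8
```

```bash
python3 - <<'E'
from look import *
now()
E
```

```text
t 11.88 lid in collar mm [2.8, -0.7, 6.9] ang -54.7 tilt 0.4 F [1.7, -0.0, -1.2] T [0.02, -0.61, -0.0] gap 0.0101 q [-0.02, 0.13, -0.42, 0.55, 0.21, 0.57]
```

Request:
{"api": "move_arm", "payload": {"targets": [[[0,0,2],[0,0,0],1],[[0,0,4],[0,0,0],1],[[0,0,4],[0,0,0],1],[[0,0,4],[0,0,0],1]]}}

```text
clock: 12.38
tcp_pos: [0.6611, 0.1342, 0.1692]
orientation: [0.198, 0.26, 0.931, 0.163]
wrist_force: [-0.6, 0.8, -1.9]
finger_gap: 0.0099
grip_force: 58.8
```

```bash
python3 - <<'E'
from look import *
now()
E
```

```text
t 12.38 lid in collar mm [2.4, -0.6, 3.5] ang -54.7 tilt 0.3 F [1.1, -1.0, -1.5] T [-0.01, -0.6, 0.02] gap 0.0099 q [-0.02, 0.13, -0.42, 0.54, 0.21, 0.57]
```

```bash
python3 - <<'E'
from look import *
p,Q=pose(.0,-55); delta(p,Q)
E
```

```text
shift mm [-1.8, 1.6, 3.5] turn [-0.01, -0.03, 0.03]
```

Request:
{"api": "move_arm", "payload": {"targets": [[[-1.8,1.6,0],[0,0,0],1],[[-1.8,1.6,1.5],[0,0,0],1],[[-1.8,1.6,3],[0,0,0],1],[[-1.8,1.6,3],[0,0,0],1]]}}

```text
clock: 12.88
tcp_pos: [0.6645, 0.1353, 0.1675]
orientation: [0.198, 0.26, 0.931, 0.163]
wrist_force: [-0.7, -0.3, -1.7]
finger_gap: 0.0099
grip_force: 59.3
```

```bash
python3 - <<'E'
from look import *
now()
E
```

```text
t 12.88 lid in collar mm [0.3, -0.2, 0.3] ang -54.7 tilt 0.3 F [1.5, 0.0, -1.1] T [-0.06, -0.67, -0.01] gap 0.0099 q [-0.02, 0.14, -0.42, 0.54, 0.21, 0.58]
```

Request:
{"api": "move_arm", "payload": {"targets": [[[0,0,1],[0,0,0],1],[[0,0,1.5],[0,0,0],1],[[0,0,1.5],[0,0,0],1]]}}

```text
clock: 13.25
tcp_pos: [0.6649, 0.1356, 0.1673]
orientation: [0.198, 0.26, 0.931, 0.163]
wrist_force: [-8.4, -0.9, 6.1]
finger_gap: 0.0097
grip_force: 61.7
```

```bash
python3 - <<'E'
from look import *
now()
E
```

```text
t 13.25 lid in collar mm [-0.2, -0.3, -0.1] ang -54.7 tilt 0.3 F [3.9, -2.5, 9.3] T [-0.4, -1.18, 0.03] gap 0.0097 q [-0.02, 0.14, -0.42, 0.53, 0.21, 0.58]
```

Request:
{"api": "move_arm", "payload": {"targets": [[[0,0,1],[0,0,0],1],[[0,0,1.5],[0,0,0],1],[[0,0,1.5],[0,0,0],1]]}}

```text
clock: 13.62
tcp_pos: [0.6654, 0.1357, 0.1672]
orientation: [0.199, 0.26, 0.931, 0.163]
wrist_force: [-14.8, -2.2, 15.2]
finger_gap: 0.0097
grip_force: 64.2
```

```bash
python3 - <<'E'
from look import *
now()
E
```

```text
t 13.62 lid in collar mm [-0.5, -0.3, -0.5] ang -54.7 tilt 0.3 F [5.0, -3.9, 20.4] T [-0.57, -1.68, -0.06] gap 0.0097 q [-0.02, 0.14, -0.42, 0.53, 0.21, 0.58]
```

Contact is at the ridge-top height. I'll ease the push to about 8 N and turn back anticlockwise (negative tool z).

Request:
{"api": "move_arm", "payload": {"targets": [[[0,0,-1.5],[0,0,0],1],[[0,0,-1.5],[0,0,-0.5],1],[[0,0,-1.5],[0,0,-1.0],1],[[0,0,-1.5],[0,0,-1.5],1],[[0,0,-1.5],[0,0,-1.5],1]]}}

```text
clock: 14.25
tcp_pos: [0.6662, 0.1352, 0.1679]
orientation: [0.219, 0.137, 0.957, 0.136]
wrist_force: [-4.2, -1.4, 5.8]
finger_gap: 0.0101
grip_force: 61.1
```

```bash
python3 - <<'E'
from look import *
now()
E
```

```text
t 14.25 lid in collar mm [-1.4, 0.6, -0.1] ang -39.8 tilt 0.2 F [0.9, -0.4, 7.2] T [0.09, -0.66, 0.06] gap 0.0101 q [-0.02, 0.14, -0.42, 0.53, 0.21, 0.32]
```

Request:
{"api": "move_arm", "payload": {"targets": [[[0,0,0],[0,0,-0.4],1],[[0,0,0],[0,0,-0.8],1],[[0,0,0],[0,0,-0.8],1]]}}

```text
clock: 14.62
tcp_pos: [0.6661, 0.1355, 0.1672]
orientation: [0.227, 0.07, 0.964, 0.12]
wrist_force: [0.1, -0.2, 2.2]
finger_gap: 0.0098
grip_force: 60.0
```

```bash
python3 - <<'E'
from look import *
now()
E
```

```text
t 14.62 lid in collar mm [-1.0, 0.2, -0.8] ang -31.8 tilt 0.2 F [-1.1, 0.3, 1.9] T [0.1, -0.24, 0.13] gap 0.0098 q [-0.02, 0.14, -0.42, 0.53, 0.21, 0.18]
```

The push is falling as expected at a gap. I'll turn a little further and push down.

Request:
{"api": "move_arm", "payload": {"targets": [[[0,0,0],[0,0,-0.5],1],[[0,0,1.5],[0,0,-0.8],1],[[0,0,3],[0,0,-0.8],1],[[0,0,3],[0,0,-0.8],1]]}}

```text
clock: 15.12
tcp_pos: [0.6662, 0.136, 0.1628]
orientation: [0.234, 0.003, 0.967, 0.104]
wrist_force: [-0.6, 1.0, -1.6]
finger_gap: 0.01
grip_force: 58.8
```

```bash
python3 - <<'E'
from look import *
now()
E
```

```text
t 15.12 lid in collar mm [1.0, -0.3, -4.7] ang -23.9 tilt 0.4 F [0.9, -1.2, -1.3] T [0.02, -0.66, 0.0] gap 0.01 q [-0.02, 0.15, -0.42, 0.53, 0.21, 0.04]
```

Request:
{"api": "move_arm", "payload": {"targets": [[[0,0,2],[0,0,0],1],[[0,0,4],[0,0,0],1],[[0,0,6],[0,0,0],1],[[0,0,7.5],[0,0,0],1],[[0,0,7.5],[0,0,0],1]]}}

```text
clock: 15.75
tcp_pos: [0.6697, 0.1376, 0.1571]
orientation: [0.234, 0.002, 0.967, 0.104]
wrist_force: [-2.2, -0.0, 0.5]
finger_gap: 0.0097
grip_force: 59.7
```

```bash
python3 - <<'E'
from look import *
now()
E
```

```text
t 15.75 lid in collar mm [0.5, -0.3, -11.6] ang -23.7 tilt 0.4 F [1.6, -0.9, 1.4] T [-0.11, -0.88, -0.03] gap 0.0097 q [-0.02, 0.16, -0.42, 0.51, 0.21, 0.04]
```

Request:
{"api": "move_arm", "payload": {"targets": [[[0,0,0.7],[0,0,0],1],[[0,0,0.7],[0,0,0],1],[[0,0,0.9],[0,0,0.4],1],[[0,0,1.3],[0,0,0.8],1],[[0,0,1.3],[0,0,0.8],1]]}}

```text
clock: 16.38
tcp_pos: [0.6718, 0.1376, 0.1577]
orientation: [0.228, 0.069, 0.964, 0.12]
wrist_force: [-2.2, -1.1, 4.4]
finger_gap: 0.0098
grip_force: 60.6
```

```bash
python3 - <<'E'
from look import *
now()
E
```

```text
t 16.38 lid in collar mm [-1.6, 0.6, -12.1] ang -31.7 tilt 0.2 F [-0.1, 0.1, 5.1] T [0.1, -0.47, 0.04] gap 0.0098 q [-0.02, 0.16, -0.42, 0.51, 0.21, 0.18]
```

Request:
{"api": "move_arm", "payload": {"targets": [[[0,0,0.4],[0,0,0.4],1],[[0,0,0.8],[0,0,0.8],1],[[0,0,1.2],[0,0,1.2],1],[[0,0,1.2],[0,0,1.2],1]]}}

```text
clock: 16.88
tcp_pos: [0.6725, 0.1376, 0.1568]
orientation: [0.215, 0.169, 0.951, 0.143]
wrist_force: [-2.9, -2.3, 5.5]
finger_gap: 0.0099
grip_force: 61.1
```

```bash
python3 - <<'E'
from look import *
now()
E
```

```text
t 16.88 lid in collar mm [-1.7, 0.9, -13.1] ang -43.7 tilt 0.1 F [0.3, 1.0, 6.6] T [0.27, -0.59, 0.0] gap 0.0099 q [-0.01, 0.16, -0.42, 0.51, 0.21, 0.39]
```

The lid is in the thread and following the ramp. Continuing clockwise.

Request:
{"api": "move_arm", "payload": {"targets": [[[0,0,0.4],[0,0,0.4],1],[[0,0,0.8],[0,0,0.8],1],[[0,0,1.2],[0,0,1.2],1],[[0,0,1.5],[0,0,1.6],1],[[0,0,1.5],[0,0,1.6],1]]}}

```text
clock: 17.5
tcp_pos: [0.6731, 0.1379, 0.1555]
orientation: [0.193, 0.3, 0.919, 0.171]
wrist_force: [-4.4, -3.2, 6.1]
finger_gap: 0.0099
grip_force: 61.1
```

```bash
python3 - <<'E'
from look import *
now()
E
```

```text
t 17.50 lid in collar mm [-1.6, 0.9, -14.6] ang -59.7 tilt 0.1 F [1.5, 1.2, 8.0] T [0.23, -0.64, 0.03] gap 0.0099 q [-0.01, 0.17, -0.42, 0.5, 0.21, 0.67]
```

Request:
{"api": "move_arm", "payload": {"targets": [[[0,0,0.4],[0,0,0.4],1],[[0,0,0.8],[0,0,0.8],1],[[0,0,1.2],[0,0,1.2],1],[[0,0,1.5],[0,0,1.6],1],[[0,0,1.5],[0,0,1.6],1]]}}

```text
clock: 18.12
tcp_pos: [0.6737, 0.1382, 0.1541]
orientation: [0.167, 0.425, 0.868, 0.196]
wrist_force: [-3.0, -2.6, 5.6]
finger_gap: 0.01
grip_force: 61.1
```

```bash
python3 - <<'E'
from look import *
now()
E
```

```text
t 18.12 lid in collar mm [-1.5, 0.8, -16.1] ang -75.7 tilt 0.1 F [0.5, 1.2, 6.8] T [0.14, -0.59, -0.01] gap 0.01 q [-0.01, 0.17, -0.42, 0.5, 0.21, 0.95]
```

Request:
{"api": "move_arm", "payload": {"targets": [[[0,0,0.3],[0,0,0.3],1],[[0,0,0.6],[0,0,0.6],1],[[0,0,0.7],[0,0,0.9],1],[[0,0,0.7],[0,0,0.9],1]]}}

```text
clock: 18.62
tcp_pos: [0.6736, 0.1381, 0.1533]
orientation: [0.151, 0.492, 0.832, 0.208]
wrist_force: [-5.7, -4.9, 7.0]
finger_gap: 0.0101
grip_force: 62.4
```

```bash
python3 - <<'E'
from look import *
now()
E
```

```text
t 18.62 lid in collar mm [-0.9, 0.9, -16.8] ang -84.7 tilt 0.2 F [2.7, 2.3, 9.7] T [0.32, -0.96, 0.19] gap 0.0101 q [-0.01, 0.17, -0.42, 0.5, 0.21, 1.1]
```

Request:
{"api": "move_arm", "payload": {"targets": [[[0,0,0],[0,0,0.3],1],[[0,0,0],[0,0,0.6],1],[[0,0,0],[0,0,0.6],1]]}}

```text
clock: 19.0
tcp_pos: [0.6729, 0.1379, 0.1527]
orientation: [0.139, 0.534, 0.805, 0.215]
wrist_force: [-7.6, -4.3, 7.5]
finger_gap: 0.0098
grip_force: 64.0
```

```bash
python3 - <<'E'
from look import *
now()
E
```

```text
t 19.00 lid in collar mm [0.0, 0.8, -16.9] ang -90.6 tilt 0.3 F [3.8, 0.9, 10.9] T [0.2, -1.33, 0.61] gap 0.0098 q [-0.01, 0.17, -0.42, 0.5, 0.21, 1.21]
```

The turning torque has risen to 0.6 N m at about 67° past the drop and the full-home depth, so this is the stop. I'll relax and let go.

Request:
{"api": "move_arm", "payload": {"targets": [[[0,0,-0.8],[0,0,-0.3],1],[[0,0,-0.8],[0,0,-0.3],-1],[[0,0,-0.8],[0,0,-0.3],-1],[[0,0,-0.8],[0,0,-0.3],-1],[[0,0,-0.8],[0,0,-0.3],-1]]}}

```text
clock: 19.62
tcp_pos: [0.6725, 0.1387, 0.1524]
orientation: [0.144, 0.514, 0.819, 0.212]
wrist_force: [-0.4, -0.0, -0.9]
finger_gap: 0.0815
grip_force: 0.0
```

Request:
{"api": "move_arm", "payload": {"targets": [[[0,0,0],[0,0,0],-1],[[0,0,-15],[0,0,0],-1],[[0,0,-40],[0,0,0],-1],[[0,0,-80],[0,0,0],-1],[[0,0,-110],[0,0,0],-1]]}}

```text
clock: 20.25
tcp_pos: [0.6221, 0.1163, 0.2508]
orientation: [0.145, 0.513, 0.819, 0.213]
wrist_force: [0.5, 0.3, 0.1]
finger_gap: 0.0854
grip_force: 0.0
```

```bash
python3 - <<'E'
from look import *
now()
F=np.c_[X0,Y0,Z]
for c in ("wrist","scene","top"):
    p=env.read_camera(c)
    if c=="wrist": cv2.imwrite('pics/w5.png',p['pixels'][:,:,::-1])
    for t in("lid","lid_bar"):
        for d in env.landmark_of(t,p)[:1]: print(c,t,(1000*(np.array(d['centre'])-O)@F).round(1),round(d['confidence'],2))
E
```

```text
t 20.25 lid in collar mm [-1.3, 0.3, 95.6] ang -87.7 tilt 0.2 F [-0.5, -0.1, -0.2] T [0.05, -0.43, 0.05] gap 0.0854 q [-0.06, 0.0, -0.35, 0.74, 0.23, 1.11]
wrist lid [  0.4   0.9 -15.7] 0.85
wrist lid_bar [-2.2 -1.3 30.4] 0.84
scene lid [ -0.2  -2.6 -19.5] 0.88
scene lid_bar [-0.   3.8 30.6] 0.95
top lid [ -0.7   1.9 -17.7] 0.63
top lid_bar [-3.1  0.3 31.4] 0.86
```

View pics/w5.png

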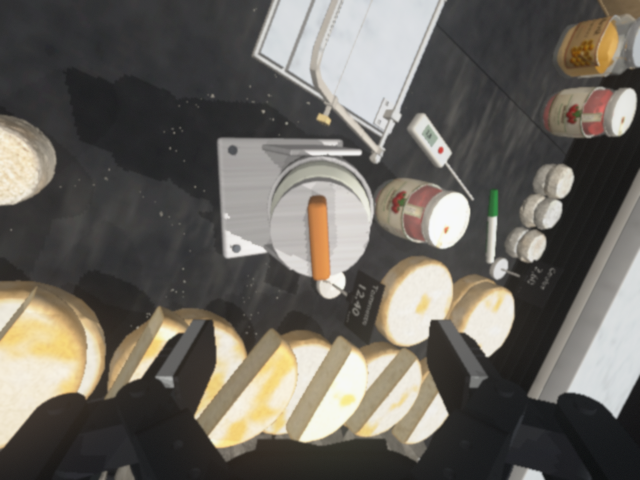

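The lid sits square on the crock at about (320,228), with the bar upright and the gripper clear. The depth readings agree with home at about -17 mm, so I'm handing in.

```bash
python3 -c "
from workcell import env
print(env.hand_in())"
```

```text
the job is handed in; nothing more can be done
None
```

The lid is on the crock and screwed in to about 17 mm below the collar's origin, where it met the stop. I released it with the gripper clear and handed the job in at about 20 s; the hand-in returned no verdict.

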